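# Slide a round bar along a V-groove jig to its stop

### The arm

A 6-joint arm with a two-finger parallel gripper is mounted at the origin on a cart in front of the work surface, level with it; the furniture and walls round the work are solid. World frame = base frame: x ahead of the robot, y to its left, z up, the work surface at z = 0. Lengths are in mm, angles in rad, forces in N, time in s.
With the tool pointing down it reaches from about 350 to 775 mm from the base axis. Payload 7.3 kg.
Tool frame: the origin (TCP) lies midway between the tips of the shut fingers; the grasp point (between the pads) lies 19 mm behind it; z points along the fingers, y is the line along which they close (so a half turn about z gives the same grasp; the last joint's range is limited). The gripper opens to 92 mm and grips with 3 to 60 N. Pads are 19 mm wide; open, the fingers measure 130 mm over their backs; the gripper's body (75 mm by 190 mm) begins 47 mm behind the grasp point.
Start: joints at [0.958, 0.342, 1.524, -0, 1.275, -0.146], TCP at [236.257, 468.86, 205.641] pointing down, gripper open.
Joint ranges: [-2.53, 2.53], [-0.77, 2.02], [0.04, 2.7], [-1, 4.14], [0.28, 2.66], [-3.11, 3.11]. Speed limits (rad/s): [2.57, 2.57, 3.14, 3.14, 3.14, 3.14].

### API

Orientations are given as [roll, pitch, yaw] about the fixed x, y, z axes, in that order (R = Rz(yaw) Ry(pitch) Rx(roll)).
In Python, from plant import readout, vision, order, models gives the robot as it stands. The module is installed in compiled form; this text tells all that it offers.
- The arm moves only by the tool step_arm, never from a script. Its argument "series" is text: rows parted by semicolons, each of 7 numbers parted by spaces: the gripper's target within -1 to 1 (shut at 1, half-way at 0, fully open at -1), then the shift along the tool's x, y, z each as a share of 80 mm, from -1 to 1, then the turn, a rotation vector about the tool's x, y, z each as a share of 2 pi rad, from -1 to 1. In form: jaw x y z ax ay az; .... A call has 1 to 20 rows; each row is the pose to reach, as a shift and turn from the pose commanded when the call began, along the tool's axes at that moment, turning the shorter way round; what a row does not reach only later rows make up. A row lasts 1/10 s, in which the tool goes at most 50 mm and 8.59 degrees, less where a joint would pass 70% of its speed; a pose out of reach is approached as far as the arm can. A call with a number of a shift or a turn outside -1 to 1 is refused whole. A call with a gripper value outside its range is refused whole. The fingers move at their own pace and stop on an object; the grip force is fixed at half the most. Time passes only in rows, so rows that repeat a pose let the fingers close. It gives the time, the measured TCP pose, the force, the opening and the grip force at its end, in the units of the state.
- readout.get_obs(): the state, without advancing time (a new reading comes with each control period).
- vision.capture(name): name is "scene" or "top" or "wrist"; returns a dict with "frame" (400x640x3 uint8, red, green, blue), "depth" (400x640 float32, mm along the optical axis (not along the pixel's ray), 0 where there is no reading), "fovy" (degrees; the focal length in pixels is half the picture's height over the tangent of half this angle, whatever the lens; pixels are square), "cx", "cy" (the principal point, pixels), "rvec" (rotation vector, rad) and "tvec" (3), from world to camera coordinates, as OpenCV has them; the wrist camera has in their place "mount" (4x4, takes a point from camera to tool coordinates, whose origin is the TCP and whose axes are the flange's). Camera axes: x right, y down, z forward; pixel columns grow to the right and rows downward; lengths in mm; the calibration is good to about 2 mm. A picture is of the moment at which its call begins: read the wrist's pose just before it.
- order.close_job(): hands the job in; it is judged then, once.
Trained networks look in a picture, given as the dict that the camera call returned (one of the last four; its "shot" number tells which), for a name from the list of things; names that differ only in an ending like _2 or _b are one class to them, and where a whole thing is asked for, a point or a joint stands for the part that bears it (a point fixed in the world has none). Each returns a list of dicts, best first, with "p" (0 to 1); they miss things now and then, are a little off and sometimes report something else, mostly with a low value. They report only what shows in the picture. A call takes as long as a camera call.
- models.look_for(picture, thing): "position" ([column, row] in pixels, amid what is visible of it).
- models.pinpoint(picture, thing): "position" ([column, row] in pixels: a listed point, or the origin of a listed thing).
The state is a dict: "time": time; "joint_positions": joint angles; "dq": joint speeds; "tau": joint torques, N m; "tool_pos": TCP position; "tcp_rot": TCP orientation; "contact_force": force on the tool from outside, world axes, zero at the start; "moment": the same for the moment, N m; "grip_width": finger opening in mm; "finger_force": force on a finger pad.
Only numpy, scipy, OpenCV 4.12 (cv2) and the standard library are available. Lean on these libraries where they do the work, as an engineer would, in place of code of your own. Each camera call takes 0.05 s, during which the arm holds its last target. There are 200 camera calls.

### The job

Take the round aluminium bar from its wooden rest and lay it in the V-groove of the jig, on the yellow-marked half away from the stop. Then slide it along the groove until it has pushed the stop's red pin right in and bears on the brass stop behind it; press it there for a moment with a gentle force of about 10 N, never as much as 20 N, and leave it there, let go. Do not disturb the other things on the bench.

Things in the scene. Friction and masses are not known exactly. Their poses are not given: they have to be found in the camera images.
- bar_center (a point): Centre of a turned round aluminium bar, diameter 32 mm, length 110 mm, about 0.25 to 0.5 kg, two thin dark rings near its ends. The point lies on its axis half-way along; its x axis runs along the bar (both ends alike). At the start it lies level in the wooden rest with its axis 42.6 mm above the bench.
- rest: Fixed wooden rest, 80 x 70 mm, two V-shaped supports carry the bar along the rest's x axis. Origin: centre of its underside, on the bench; z up. V lips 34 mm above the bench, 14 mm either side of the axis; wood reaches 22 mm either side; the bar's upper part is free to grip.
- jig: Fixed V-groove jig, grey base 300 x 80 x 12 mm. Origin: centre of its underside, on the bench; +x runs along the groove towards the stop, z up. Groove from x = -146 mm (open end) to 130 mm, sides at 45 degrees, bottom line 20 mm, lips 34 mm up and 14 mm either side. A bar in it has its axis 42.6 mm up at y = 0 and slides with 1 to 3 N of friction, more if pressed down. Yellow stripes: x = -148 to 2 mm.
- stop: Blue bracket (20 x 60 x 66 mm) at the jig's end with the brass stop (19 mm diameter) that sticks out of it towards -x on the bar's axis. Origin: middle of the bracket's face, at bench height, at x = 130 mm on the jig; axes as the jig's. The brass is screwed in or out by hand: its flat face lies 16 to 32 mm out of the bracket, not measured, to be seen or felt. It does not give under 20 N.
- stop_pin (a joint): Travel of the red sprung pin (8 mm diameter) that stands 6 mm out of the brass face: 0 when free and out, 0.006 m when pushed in flush with the brass face, where the bar bears on the brass. It needs only 0.2 to 0.5 N, less than the bar's friction, so a bar left there stays.
- tape: Roll of masking tape, 80 mm across, 30 mm high, lying on the bench; a bystander. Origin at the centre of its underside.
- solder: Blue spool of solder wire, 66 x 86 x 40 mm, standing on the bench; a bystander. Origin at its underside.
- flux: Grey dropper bottle with a blue tip, 52 mm across, 140 mm high, upright; a bystander. Origin at the centre of its underside.

How it is judged:
By the outcome, as a careful person would: the job done as asked, in the order asked, and still so for the second after the job is handed in, with the robot touching nothing.
It also fails if it takes over 72 s, if anything falls off the work surface, if the arm or the gripper's body presses on something with over 40 N, if the wrist force passes 120 N, or if a joint passes its speed limit or range.

## Working session

There is one attempt and no reset: what is moved stays moved. The work goes in short steps, Python scripts to look and compute and a tool call to move; the robot and the scene stay as the last step left them, time stands still between calls to the robot, and variables do not carry over. Pictures are saved under pics/ and viewed, at most 10 in all, crops included, and the job is handed in when it is done.

Besides the shell and the picture viewer there is one more tool, called after ">>>" by a JSON object that holds its "op" and its "data", one argument or row to a line. step_arm: Moves the arm, as the interface text tells. Shift numbers are shares of 80 mm and turn numbers shares of 2 pi rad, none past 1 either way. Its arguments: {"type":"object","properties":{"series":{"type":"string"}},"required":["series"]}

```bash
mkdir -p pics
cat > h.py <<'E'
import numpy as np, cv2
from scipy.spatial.transform import Rotation as R
from plant import readout, vision, order, models
def cap(name):
    o=readout.get_obs(); c=vision.capture(name); 
    c['f']=200/np.tan(np.radians(c['fovy'])/2)
    if 'mount' in c:
        T=np.eye(4);T[:3,:3]=toolR(o);T[:3,3]=o['tool_pos']
        c['C']=T@np.array(c['mount'])
    else:
        W=np.eye(4);W[:3,:3]=cv2.Rodrigues(np.array(c['rvec'],float))[0];W[:3,3]=np.ravel(c['tvec']);c['C']=np.linalg.inv(W)
    return c
def toolR(o): return R.from_euler('xyz',np.ravel(o['tcp_rot'])).as_matrix()
def ray(c,p):
    d=c['C'][:3,:3]@np.array([(p[0]-c['cx'])/c['f'],(p[1]-c['cy'])/c['f'],1.]);return c['C'][:3,3],d
def atz(c,p,z):
    o,d=ray(c,p);return o+d*(z-o[2])/d[2]
def dep(c,p):
    o,d=ray(c,p);return o+d*c['depth'][int(round(p[1])),int(round(p[0]))]
def cloud(c):
    v,u=np.mgrid[:400,:640];d=c['depth'].astype(float)
    P=np.stack([(u-c['cx'])/c['f']*d,(v-c['cy'])/c['f']*d,d],-1)
    return P@c['C'][:3,:3].T+c['C'][:3,3]
def save(c,n): cv2.imwrite('pics/'+n,c['frame'][:,:,::-1])
E
python3 - <<'E'
from h import *
np.set_printoptions(precision=1,suppress=True)
o=readout.get_obs();print(o)
for n in ('top','scene'):
    c=cap(n);save(c,n+'0.png');print(n,c['fovy'],c['cx'],c['cy'],c['C'])
    for t in ['bar_center','rest','jig','stop','stop_pin','tape','solder','flux']:
        z=42.6 if t in('bar_center','stop_pin') else 0
        for r in models.pinpoint(c,t)[:2]: print(t,round(r['p'],2),r['position'],atz(c,r['position'],z),dep(c,np.clip(r['position'],0,[639,399])))
E
```

```text
{'time': 0.0, 'joint_positions': array([ 1. ,  0.3,  1.5,  0. ,  1.3, -0.1]), 'dq': array([ 0.,  0.,  0.,  0., -0., -0.]), 'tau': array([ -0. , -43.1, -24.4,   0.1,   0.1,  -0. ]), 'tool_pos': array([236. , 468.5, 204.9]), 'tcp_rot': array([-3.1, -0. ,  2.7]), 'contact_force': array([-0. ,  0.3, -0.3]), 'moment': array([-0., -0., -0.]), 'finger_force': 0.0, 'grip_width': 92.03357569916658}
top 42.27560133103019 317.3346776441852 201.37697168095286 [[  -0.3   -0.9    0.2  211.1]
 [  -1.     0.3   -0.1  -13.4]
 [  -0.    -0.2   -1.  1633.3]
 [   0.     0.     0.     1. ]]
bar_center 0.86 [246.4, 253.5] [432.7 152.2  42.6] [429.8 150.1  62.8]
rest 0.59 [246.0, 257.6] [426.4 161.1   0. ] [419.5 155.5  52.6]
jig 0.85 [381.4, 187.3] [ 524.4 -317.9    0. ] [ 518.9 -312.6   28.5]
stop 0.64 [398.9, 151.8] [ 622.6 -409.6    0. ] [ 609.  -396.4   54.2]Traceback (most recent call last):
  File "<stdin>", line 8, in <module>
ValueError: it knows: bar_center, flux, jig, rest, solder, stop, tape
```

Run:
```python
from h import *
np.set_printoptions(precision=2,suppress=True)
for n in ('top','scene'):
    c=cap(n);save(c,n+'0.png');P=cloud(c);np.savez(n,P=P,f=c['frame'])
    for t in ['bar_center','rest','jig','stop','tape','solder','flux']:
        z=42.6 if t in('bar_center',) else 0
        for r in models.pinpoint(c,t)[:1]: print(n,t,round(r['p'],2),r['position'],atz(c,r['position'],z))
    # yellow stripes and brass/red/blue masks
    if n=='top':
        hsv=cv2.cvtColor(c['frame'],cv2.COLOR_RGB2HSV)
        m=(np.linalg.norm(P[:,:,:2]-[431,155],axis=2)<75)&(P[:,:,2]>45)&(P[:,:,2]<75)
        q=P[m][:,:2];print(m.sum(),q.mean(0),np.linalg.svd(q-q.mean(0),full_matrices=False)[1:])
```

```text
top bar_center 0.58 [248.6, 254.7] [427.2  146.61  42.6 ]
top rest 0.69 [247.6, 255.8] [430.51 154.8    0.  ]
top jig 0.8 [385.3, 183.5] [ 532.91 -333.95    0.  ]
top stop 0.69 [396.5, 153.5] [ 619.3  -400.18    0.  ]
top tape 0.73 [300.1, 249.4] [403.76  -9.86   0.  ]
top solder 0.49 [428.3, 231.4] [ 345.12 -417.66    0.  ]
top flux 0.84 [243.7, 185.9] [653.54 109.71  -0.  ]
360 [424.83 156.6 ] (array([602.46, 165.95]), array([[-0.99,  0.14],
       [ 0.14,  0.99]]))
scene rest 0.68 [237.6, 198.4] [427.13 158.3    0.  ]
scene jig 0.87 [387.5, 233.6] [ 516.73 -330.56    0.  ]
scene stop 0.54 [428.5, 225.3] [ 616.3  -412.76    0.  ]
scene tape 0.77 [268.8, 215.4] [406.8    8.02   0.  ]
scene solder 0.97 [389.9, 281.3] [ 350.05 -413.44    0.  ]
scene flux 0.67 [294.6, 176.9] [644.95  91.07   0.  ]
```

View pics/top0.png

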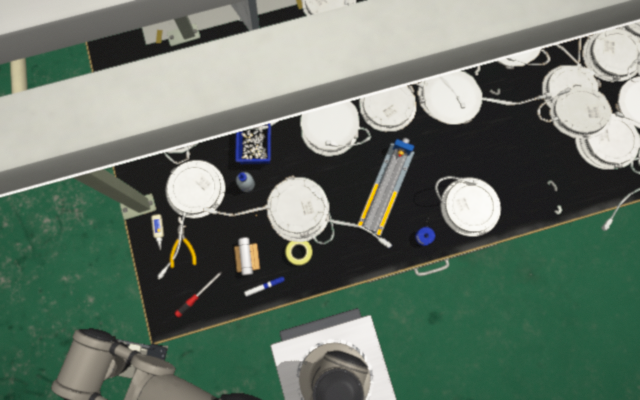

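View pics/scene0.png

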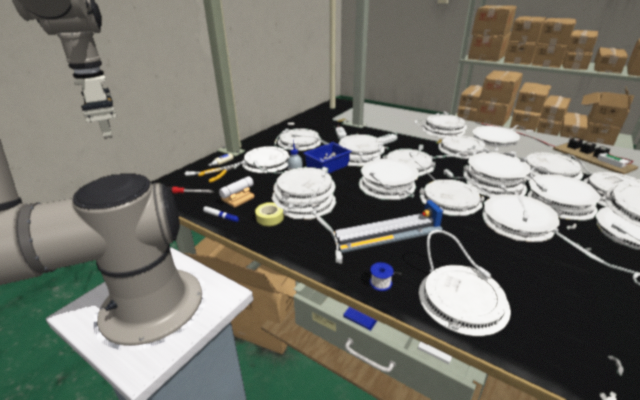

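The top view shows the bar in its rest at (247,256). The jig runs from its open end at (370,233) to the blue stop at (403,147), with the tape at (299,252) and the solder at (426,236). The scene view agrees. White lids are stacked nearby and a beam crosses the far side, so I'll check their heights, then plan.

Run:
```python
from h import *
np.set_printoptions(precision=1,suppress=True,linewidth=200)
A=np.concatenate([np.load(n+'.npz')['P'].reshape(-1,3) for n in('top','scene')])
xs=np.arange(300,801,50);ys=np.arange(250,-551,-50)
print('rows y, cols x',xs)
for y in ys:
    print(y,[int(np.percentile(q,98)) if len(q:=A[(abs(A[:,0]-x)<25)&(abs(A[:,1]-y)<25)&(A[:,2]>-20)][:,2])>5 else -1 for x in xs])
o=readout.get_obs();print(o['tcp_rot'])
Rt=toolR(o);print((Rt.T@(np.array([429,155,205.])-o['tool_pos']))/80)
```

```text
rows y, cols x [300 350 400 450 500 550 600 650 700 750 800]
250 [9, 10, 13, 9, 9, 9, 42, 32, 31, 31, 24]
200 [16, 10, 48, 18, 9, 39, 40, 31, 32, 32, 8]
150 [18, 1365, 61, 62, 56, 50, 11, 8, 9, 10, 8]
100 [17, 1366, 9, 12, 9, 62, 10, 120, 66, 66, 64]
50 [10, 1467, 32, 62, 84, 86, 66, 47, 64, 38, 40]
0 [8, 1463, 34, 86, 87, 87, 87, 10, 871, 842, 64]
-50 [9, 1366, 50, 85, 86, 86, 88, 941, 924, 10, 56]
-100 [9, 1366, 77, 87, 115, 125, 87, 9, 10, 54, 53]
-150 [8, 1366, 8, 21, 60, 62, 8, 8, 59, 61, 61]
-200 [9, 1366, 22, 18, 8, 9, 9, 9, 74, 61, 61]
-250 [8, 1364, 36, 35, 22, 8, 9, 51, 61, 62, 62]
-300 [9, 1306, 20, 36, 36, 33, 9, 51, 58, 61, 61]
-350 [8, 39, 9, 14, 35, 37, 34, 11, 29, 34, 34]
-400 [43, 44, 9, 9, 12, 34, 68, 70, 32, 34, 33]
-450 [8, 9, 8, 93, 10, 10, 69, 52, 31, 35, 34]
-500 [24, 30, 35, 29, 92, 8, 9, 9, 10, 33, 34]
-550 [30, 30, 31, 46, 68, 8, 9, 55, 58, 60, 59]
[3.1 0.  2.7]
[-3.9 -2.4  0. ]
```

>>> {"op": "step_arm", "data": {
  "series": "-1 -0.5 -0.3 0 0 0 0; -1 -1 -0.6 0 0 0 0; -1 -1 -0.6 0 0 0 0"
}}

```text
time: 1.35
tool_pos: [288.2, 386.5, 205.7]
tcp_rot: [-3.14, 0.001, 2.671]
contact_force: [-0.0, -0.6, 0.1]
grip_width: 91.8
finger_force: 0.0
```

>>> {"op": "step_arm", "data": {
  "series": "-1 -0.5 -0.3 0 0 0 0; -1 -1 -0.6 0 0 0 0; -1 -1 -0.6 0 0 0 0"
}}

```text
time: 1.65
tool_pos: [338.2, 307.9, 205.7]
tcp_rot: [-3.141, 0.001, 2.67]
contact_force: [0.4, 0.3, 0.6]
grip_width: 91.8
finger_force: 0.0
```

>>> {"op": "step_arm", "data": {
  "series": "-1 -0.5 -0.3 0 0 0 0; -1 -1 -0.6 0 0 0 0; -1 -1 -0.6 0 0 0 0"
}}

```text
time: 1.95
tool_pos: [388.1, 229.5, 205.7]
tcp_rot: [-3.142, 0.001, 2.67]
contact_force: [-1.2, -0.4, 0.0]
grip_width: 91.5
finger_force: 0.0
```

>>> {"op": "step_arm", "data": {
  "series": "-1 -0.5 -0.3 0 0 0 -0.02; -1 -0.9 -0.6 0 0 0 -0.04; -1 -0.9 -0.6 0 0 0 -0.048; -1 -0.9 -0.6 0 0 0 -0.048; -1 -0.9 -0.6 0 0 0 -0.048"
}}

```text
time: 2.45
tool_pos: [428.1, 158.1, 205.6]
tcp_rot: [3.141, -0.0, 2.976]
contact_force: [0.4, 0.5, -0.2]
grip_width: 92.0
finger_force: 0.0
```

Run:
```python
from h import *
np.set_printoptions(precision=2,suppress=True)
o=readout.get_obs();print(o['tool_pos'],o['tcp_rot'])
c=cap('wrist');save(c,'w1.png');P=cloud(c);np.savez('w1',P=P,f=c['frame'])
for t,z in [('bar_center',42.6),('rest',0)]:
    for r in models.pinpoint(c,t)[:2]: print(t,round(r['p'],2),r['position'],atz(c,r['position'],z))
m=(np.linalg.norm(P[:,:,:2]-[429,155],axis=2)<75)&(P[:,:,2]>47)&(P[:,:,2]<70)
q=P[m];b=q[:,:2];print(m.sum(),q[:,2].max(),b.mean(0),cv2.minAreaRect(b.astype(np.float32)));u=np.linalg.svd(b-b.mean(0),full_matrices=False)[2][0];print(u,np.percentile((b-b.mean(0))@u,[0,2,98,100]))
```

```text
[428.07 158.11 205.61] [ 3.14 -0.    2.98]
bar_center 0.55 [318.8, 170.7] [423.09 158.19  42.6 ]
rest 0.94 [320.9, 167.8] [428.85 159.87   0.  ]
2589 58.96413082955337 [423.24 160.7 ] ((426.4819641113281, 160.1140899658203), (29.993488311767578, 110.36176300048828), 81.97391510009766)
[ 0.99 -0.14] [-51.93 -50.16  54.81  58.47]
```

View pics/w1.png

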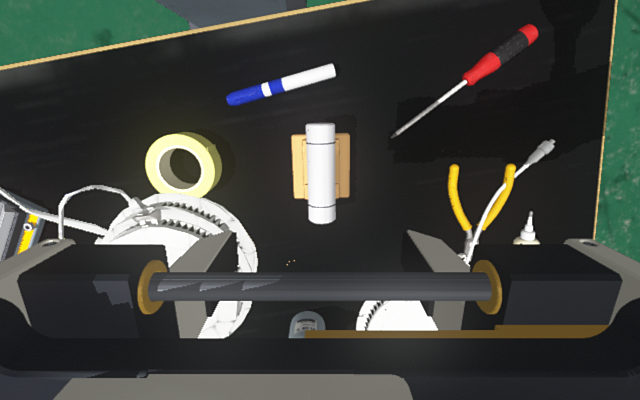

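The wrist view shows the bar at (320,172), nearly parallel to the tool's x. Its measured length of 110.4 mm matches, and its centre is (426.5, 160.1). Next: a small correction, then descend so the fingertips stop just above the lips (z about 37.5).

>>> {"op": "step_arm", "data": {
  "series": "-1 0.024 0.021 0.5 0 0 -0.004; -1 0.024 0.021 0.9 0 0 -0.004; -1 0.024 0.021 0.9 0 0 -0.004; -1 0.024 0.021 0.9 0 0 -0.004"
}}

```text
time: 3.0
tool_pos: [426.9, 159.5, 134.2]
tcp_rot: [3.142, -0.0, 3.002]
contact_force: [-0.2, -0.5, 0.4]
grip_width: 92.0
finger_force: 0.0
```

>>> {"op": "step_arm", "data": {
  "series": "-0.6 0 0 0.4 0 0 0; -0.4 0 0 0.7 0 0 0; -0.4 0 0 0.9 0 0 0; -0.4 0 0 0.9 0 0 0; -0.4 0 0 0.9 0 0 0"
}}

```text
time: 3.5
tool_pos: [428.2, 159.4, 63.2]
tcp_rot: [3.141, 0.002, 3.002]
contact_force: [0.7, -0.2, 0.1]
grip_width: 64.7
finger_force: 0.0
```

Run:
```python
from h import *
np.set_printoptions(precision=2,suppress=True)
o=readout.get_obs();print(o['tool_pos'],o['tcp_rot'],o['grip_width'],o['contact_force'])
c=cap('wrist');save(c,'w2.png');P=cloud(c)
for t,z in [('bar_center',42.6),('rest',0)]:
    for r in models.pinpoint(c,t)[:2]: print(t,round(r['p'],2),r['position'],atz(c,r['position'],z))
```

```text
[428.15 159.36  63.2 ] [3.14 0.   3.  ] 64.66803941217468 [ 0.74 -0.22  0.08]
rest 0.3 [120.9, 190.9] [396.32   1.92   0.  ]
```

View pics/w2.png

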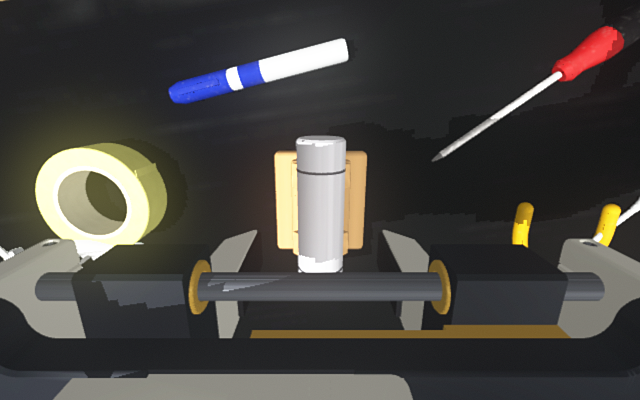

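The bar is centred between the fingers (column 321). I'll lower the last bit and close.

>>> {"op": "step_arm", "data": {
  "series": "-0.4 0 0 0.15 0 0 0; -0.4 0 0 0.29 0 0 0; -0.4 0 0 0.29 0 0 0; -0.4 0 0 0.29 0 0 0; -0.4 0 0 0.29 0 0 0"
}}

```text
time: 4.15
tool_pos: [427.2, 159.1, 38.8]
tcp_rot: [3.141, 0.001, 3.002]
contact_force: [-0.0, 0.3, 1.0]
grip_width: 64.4
finger_force: 0.0
```

>>> {"op": "step_arm", "data": {
  "series": "1 0 0 0 0 0 0; 1 0 0 0 0 0 0; 1 0 0 0 0 0 0; 1 0 0 0 0 0 0; 1 0 0 0 0 0 0; 1 0 0 0 0 0 0; 1 0 0 0 0 0 0; 1 0 0 0 0 0 0"
}}

```text
time: 4.95
tool_pos: [426.9, 159.0, 38.4]
tcp_rot: [3.142, 0.0, 3.002]
contact_force: [0.4, 0.4, 0.5]
grip_width: 5.0
finger_force: 0.0
```

Run:
```python
from h import *
np.set_printoptions(precision=2,suppress=True)
o=readout.get_obs();print(o['tool_pos'],o['tcp_rot'],o['grip_width'],o['contact_force'],o['finger_force'])
c=cap('wrist');s=cap('scene');
save(c,'w3.png')
x=s['frame'][100:280,150:350];x=cv2.resize(x,None,fx=2,fy=2,interpolation=cv2.INTER_CUBIC)
cv2.imwrite('pics/w3.png',np.vstack([c['frame'],np.pad(x[100:300],((0,0),(0,240),(0,0)))])[:,:,::-1])
```

```text
[426.87 158.97  38.42] [3.14 0.   3.  ] 5.040919209516812 [0.41 0.4  0.49] 0.0
```

View pics/w3.png

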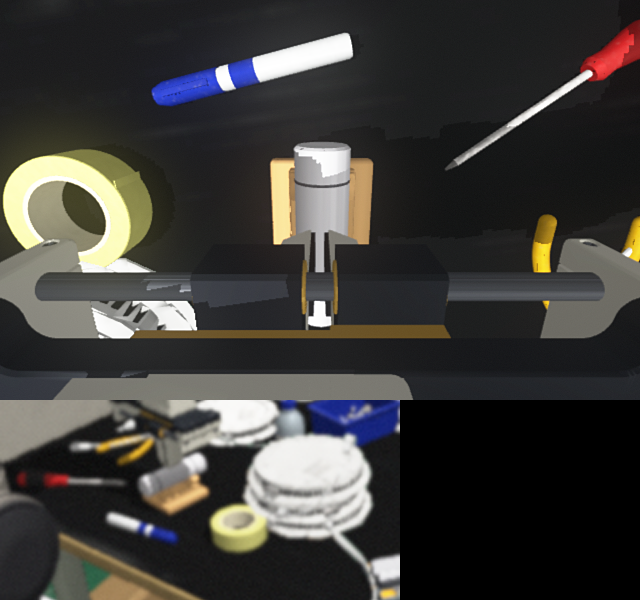

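The fingers shut to 5 mm without gripping, so they aren't around the bar. I'll check where they are relative to the bar using depth.

Run:
```python
from h import *
np.set_printoptions(precision=1,suppress=True,linewidth=160)
c=cap('wrist');P=cloud(c);print(np.array(c['mount']))
def proj(X): 
    q=np.linalg.inv(c['C'])@np.r_[X,1];return q[:2]/q[2]*c['f']+[c['cx'],c['cy']]
o=readout.get_obs();print('TCP px',proj(o['tool_pos']),'bar ends px',proj([426.5-54.5,160+7.7,42.6]),proj([426.5+54.5,160-7.7,42.6]))
for p in [(322,150),(322,185),(322,200),(322,230),(300,180),(345,180),(308,240),(318,322),(300,245),(340,245),(319,290),(282,200),(362,200),(200,60),(60,200)]: print(p,c['frame'][p[1],p[0]],dep(c,p), (dep(c,p)-o['tool_pos'])@toolR(o))
t=cap('top')
m=cap('scene')
for k in (t,m):
    q=np.linalg.inv(k['C'])@np.r_[o['tool_pos'],1];print('TCP in cam',q[:2]/q[2]*k['f']+[k['cx'],k['cy']])
    for X in([426.5-54.5,160+7.7,42.6],[426.5+54.5,160-7.7,42.6]):
        q=np.linalg.inv(k['C'])@np.r_[X,1];print('bar',q[:2]/q[2]*k['f']+[k['cx'],k['cy']])
a=cv2.resize(t['frame'][190:300,180:330],None,fx=4,fy=4,interpolation=cv2.INTER_CUBIC)[:, :600]
b=cv2.resize(m['frame'][120:270,180:330],None,fx=4,fy=4,interpolation=cv2.INTER_CUBIC)
cv2.imwrite('pics/s4.png',cv2.resize(b,(600,600))[:,:,::-1])
```

```text
[[   0.    -1.    -0.3   78. ]
 [   1.     0.     0.    -0.4]
 [  -0.    -0.3    1.  -177.9]
 [   0.     0.     0.     1. ]]
TCP px [319.8 233.6] bar ends px [321.7 144.6] [321.2 312.5]
(322, 150) [229 228 230] [372.8 167.6  57.4] [ 54.7   1.  -19. ]
(322, 185) [129 129 130] [391.2 165.1  57.3] [ 36.2   1.1 -18.9]
(322, 200) [192 190 191] [399.4 164.   57.4] [ 27.9   1.1 -19. ]
(322, 230) [195 193 195] [416.3 161.6  58.2] [ 10.8   1.1 -19.8]
(300, 180) [146 143 143] [388.4 153.4  50.9] [ 37.3 -10.9 -12.4]
(345, 180) [194 193 195] [391.6 177.7  52. ] [ 37.6  13.7 -13.5]
(308, 240) [129 127 118] [415.2 154.4  71.3] [ 10.9  -6.1 -32.9]
(318, 322) [253 253 253] [476.2 150.9  57.5] [-50.   -1.1 -19.1]
(300, 245) [40 35 34] [389.9 157.9 130.2] [ 36.4  -6.2 -91.8]
(340, 245) [37 35 35] [391.7 169.9 130. ] [ 36.4   5.9 -91.6]
(319, 290) [74 75 79] [398.7 162.5 141.7] [  28.4   -0.5 -103.3]
(282, 200) [252 234 166] [410.2 134.8  10.8] [ 13.2 -26.2  27.6]
(362, 200) [202 161 106] [418.3 190.    9.7] [12.8 29.5 28.7]
(200, 60) [36 36 43] [313.2  97.7   1.6] [104.  -76.5  36.8]
(60, 200) [166 162 131] [390.1 -24.9   3. ] [  10.7 -187.2   35.4]
TCP in cam [244.9 256.1]
bar [246.5 274. ]
bar [242.4 238.5]
TCP in cam [235.9 188.1]
bar [220.9 193.7]
bar [249.  180.7]
```

View pics/s4.png

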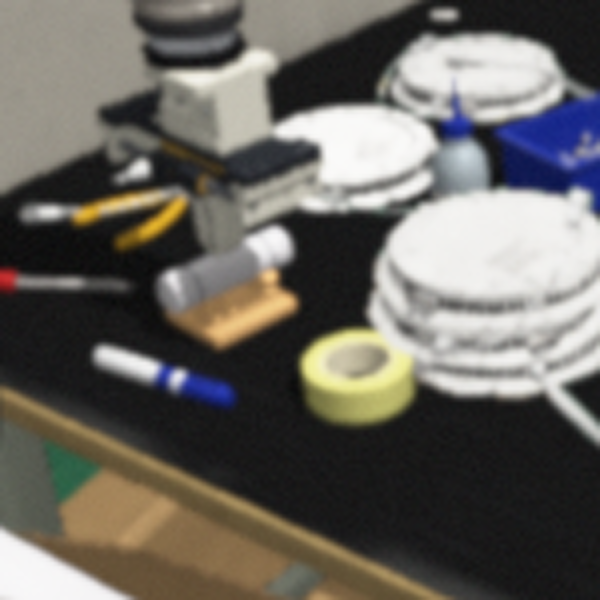

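The scene crop shows the gripper behind and over the bar, which is still seated in its rest. The fingers hide behind the bar at about (225,245). I'll measure the fingertips in tool coordinates.

Run:
```python
from h import *
np.set_printoptions(precision=1,suppress=True,linewidth=160)
c=cap('wrist');P=cloud(c);o=readout.get_obs();T=(P-o['tool_pos'])@toolR(o)
print(o['grip_width'],o['finger_force'],o['contact_force'])
for col in (290,305,310,335,345):
    print(col,[tuple(T[r,col].round().astype(int)) for r in range(226,262,3)])
```

```text
0.37944359275176454 0.0 [ 0.4 -0.2 -0.2]
290 [(np.int64(-4), np.int64(-21), np.int64(21)), (np.int64(-6), np.int64(-21), np.int64(23)), (np.int64(-8), np.int64(-21), np.int64(22)), (np.int64(-11), np.int64(-21), np.int64(22)), (np.int64(11), np.int64(-15), np.int64(-31)), (np.int64(11), np.int64(-15), np.int64(-34)), (np.int64(36), np.int64(-9), np.int64(-91)), (np.int64(37), np.int64(-9), np.int64(-94)), (np.int64(36), np.int64(-9), np.int64(-95)), (np.int64(36), np.int64(-9), np.int64(-97)), (np.int64(36), np.int64(-9), np.int64(-98)), (np.int64(36), np.int64(-9), np.int64(-100))]
305 [(np.int64(11), np.int64(-8), np.int64(-16)), (np.int64(9), np.int64(-8), np.int64(-15)), (np.int64(8), np.int64(-8), np.int64(-16)), (np.int64(11), np.int64(-8), np.int64(-27)), (np.int64(11), np.int64(-8), np.int64(-30)), (np.int64(11), np.int64(-8), np.int64(-34)), (np.int64(37), np.int64(-5), np.int64(-91)), (np.int64(36), np.int64(-5), np.int64(-93)), (np.int64(36), np.int64(-5), np.int64(-95)), (np.int64(36), np.int64(-4), np.int64(-97)), (np.int64(37), np.int64(-4), np.int64(-99)), (np.int64(37
[... 948 characters left out ...]
), np.int64(4), np.int64(-95)), (np.int64(36), np.int64(4), np.int64(-97)), (np.int64(36), np.int64(4), np.int64(-99)), (np.int64(36), np.int64(4), np.int64(-100))]
345 [(np.int64(9), np.int64(15), np.int64(-11)), (np.int64(8), np.int64(15), np.int64(-11)), (np.int64(5), np.int64(15), np.int64(-10)), (np.int64(4), np.int64(15), np.int64(-11)), (np.int64(11), np.int64(13), np.int64(-31)), (np.int64(11), np.int64(13), np.int64(-34)), (np.int64(37), np.int64(7), np.int64(-91)), (np.int64(37), np.int64(7), np.int64(-94)), (np.int64(36), np.int64(7), np.int64(-95)), (np.int64(36), np.int64(7), np.int64(-97)), (np.int64(36), np.int64(7), np.int64(-98)), (np.int64(37), np.int64(7), np.int64(-101))]
```

The real fingertips end about 22 mm short of the reported TCP (front faces stop at tool z ≈ -23), so they closed above the bar. I'll rise a little, reopen, and check the tip height with the fingers open.

>>> {"op": "step_arm", "data": {
  "series": "1 0 0 -0.1 0 0 0; -0.4 0 0 -0.1 0 0 0; -0.4 0 0 -0.1 0 0 0; -0.4 0 0 -0.1 0 0 0; -0.4 0 0 -0.1 0 0 0; -0.4 0 0 -0.1 0 0 0; -0.4 0 0 -0.1 0 0 0; -0.4 0 0 -0.1 0 0 0; -0.4 0 0 -0.1 0 0 0; -0.4 0 0 -0.1 0 0 0; -0.4 0 0 -0.1 0 0 0"
}}

```text
time: 6.35
tool_pos: [426.9, 159.0, 46.4]
tcp_rot: [3.142, 0.0, 3.002]
contact_force: [0.3, -0.5, -0.1]
grip_width: 64.4
finger_force: 0.0
```

Run:
```python
from h import *
c=cap('wrist');P=cloud(c);o=readout.get_obs();T=(P-o['tool_pos'])@toolR(o)
print(o['tool_pos'],o['grip_width'],o['contact_force'])
m=(abs(T[:,:,0]-8)<8)&(T[:,:,2]>-60)&(abs(T[:,:,1])>28)&(abs(T[:,:,1])<60)
for s in(-1,1):
    q=T[m&(T[:,:,1]*s>0)];q=q[q[:,2]<0];print(s,len(q),np.percentile(q,[0,2,50,98,100],axis=0).round(1).tolist() if len(q) else '')
q=P[(abs(T[:,:,1])<24)&(T[:,:,0]>15)&(T[:,:,0]<60)&(P[:,:,2]>50)];b=T[(abs(T[:,:,1])<24)&(T[:,:,0]>15)&(T[:,:,0]<60)&(P[:,:,2]>50)]
print('bar top',len(q),np.percentile(q[:,2],98),'lateral tool y',b[:,1].min(),b[:,1].max(),'end x',np.percentile(b[:,0],99.5), 'slope',np.polyfit(b[:,0],b[:,1],1))
```

```text
[426.85064063 158.98803678  46.41308821] 63.87325731777414 [ 0.31226711 -0.14394526 -0.35974662]
-1 1476 [[0.0, -49.8, -60.0], [1.2, -48.5, -59.3], [11.0, -37.6, -43.9], [11.7, -32.1, -22.0], [12.1, -31.9, -19.6]]
1 1464 [[0.1, 31.3, -60.0], [1.3, 31.6, -59.2], [11.1, 37.1, -44.1], [11.7, 48.0, -22.1], [12.0, 49.3, -19.5]]
bar top 23696 180.3955407758591 lateral tool y -23.99795255837117 23.997209178655297 end x 54.59727989985777 slope [-0.0214972   0.80706483]
```

With the fingers open, the tips sit about 20 mm behind the TCP. A TCP z of about 17 puts them near 37 mm, just above the lips.

>>> {"op": "step_arm", "data": {
  "series": "-0.4 0 0 0.15 0 0 0; -0.4 0 0 0.3 0 0 0; -0.4 0 0 0.35 0 0 0; -0.4 0 0 0.37 0 0 0; -0.4 0 0 0.37 0 0 0; -0.4 0 0 0.37 0 0 0"
}}

```text
time: 7.0
tool_pos: [427.2, 159.1, 17.2]
tcp_rot: [3.141, 0.001, 3.002]
contact_force: [-0.2, -0.6, 0.3]
grip_width: 64.6
finger_force: 0.0
```

>>> {"op": "step_arm", "data": {
  "series": "1 0 0 0 0 0 0; 1 0 0 0 0 0 0; 1 0 0 0 0 0 0; 1 0 0 0 0 0 0; 1 0 0 0 0 0 0; 1 0 0 0 0 0 0; 1 0 0 0 0 0 0; 1 0 0 0 0 0 0"
}}

```text
time: 7.8
tool_pos: [427.2, 160.0, 17.1]
tcp_rot: [3.14, 0.001, 3.001]
contact_force: [-0.5, 6.7, 1.2]
grip_width: 31.3
finger_force: 30.0
```

Gripped: width 31.3 mm, force 30 N. Lifting.

>>> {"op": "step_arm", "data": {
  "series": "1 0 0 -0.1 0 0 0; 1 0 0 -0.2 0 0 0; 1 0 0 -0.4 0 0 0; 1 0 0 -0.7 0 0 0; 1 0 0 -1 0 0 0; 1 0 0 -1 0 0 0; 1 0 0 -1 0 0 0"
}}

```text
time: 8.5
tool_pos: [426.8, 158.8, 96.9]
tcp_rot: [3.141, 0.001, 3.001]
contact_force: [-0.2, 0.6, -2.6]
grip_width: 31.2
finger_force: 30.0
```

>>> {"op": "step_arm", "data": {
  "series": "1 0 0 -0.3 0 0 0; 1 0 0 -0.7 0 0 0; 1 0 0 -1 0 0 0; 1 0 0 -1 0 0 0; 1 0 0 -1 0 0 0"
}}

```text
time: 9.0
tool_pos: [426.1, 158.8, 175.3]
tcp_rot: [-3.141, -0.002, 3.001]
contact_force: [-0.9, -0.6, -3.2]
grip_width: 31.4
finger_force: 30.0
```

Run:
```python
from h import *
np.set_printoptions(precision=2,suppress=True)
c=cap('wrist');P=cloud(c);o=readout.get_obs();T=(P-o['tool_pos'])@toolR(o)
print(o['tool_pos'],o['grip_width'],o['contact_force'],o['moment'],o['joint_positions'])
m=(T[:,:,2]>-15)&(T[:,:,2]<20)&(abs(T[:,:,1])<30)&(T[:,:,0]>12)
for x in range(15,60,10): 
    q=T[(T[:,:,2]>-15)&(T[:,:,2]<-4)&(abs(T[:,:,1])<20)&(abs(T[:,:,0]-x)<5)];print(x,len(q),q.mean(0) if len(q) else '',np.percentile(q[:,2],3) if len(q) else '')
q=T[(abs(T[:,:,1])<20)&(abs(T[:,:,2]+0)<45)&(T[:,:,0]>15)];print(np.percentile(q,[0,1,50,99,100],axis=0))
# jig cloud from scene/top
t=cap('top')
for n in ('top','scene'):
    A=np.load(n+'.npz');Q=A['P'];f=A['f'];hsv=cv2.cvtColor(f,cv2.COLOR_RGB2HSV)
    near=np.linalg.norm(Q[:,:,:2]-[525,-330],axis=2)<185
    y=near&(hsv[:,:,0]>12)&(hsv[:,:,0]<32)&(hsv[:,:,1]>120)&(hsv[:,:,2]>120)
    b=near&(hsv[:,:,0]>100)&(hsv[:,:,0]<125)&(hsv[:,:,1]>130)&(Q[:,:,2]>15)
    print(n,'yellow',y.sum(),Q[y].mean(0),cv2.minAreaRect(Q[y][:,:2].astype(np.float32)),'blue',b.sum(),Q[b].mean(0),cv2.minAreaRect(Q[b][:,:2].astype(np.float32)))
    g=near&(Q[:,:,2]>20)&(Q[:,:,2]<50)
    print(' jig',g.sum(),cv2.minAreaRect(Q[g][:,:2].astype(np.float32)))
```

```text
[425.68 158.69 174.85] 31.19359070407615 [ 1.02 -0.96 -3.36] [0.02 0.   0.01] [ 0.19  0.25  1.75  0.    1.15 -1.24]
15 0  
25 0  
35 0  
45 0  
55 37 [ 55.16   0.93 -13.04] -14.897626530080082
[[ 15.01 -15.71 -42.78]
 [ 15.53 -15.13 -41.47]
 [ 37.98   0.08 -38.47]
 [ 55.35  15.14 -17.89]
 [ 55.51  16.07 -10.14]]
top yellow 364 [ 470.56 -290.11   15.23] ((505.3666076660156, -318.1569519042969), (79.21531677246094, 274.1813659667969), 50.96868896484375) blue 153 [ 591.8  -411.46   60.77] ((495.829345703125, -409.1037902832031), (53.658172607421875, 303.1646728515625), 87.15933227539062)
 jig 1325 ((518.1858520507812, -348.13348388671875), (303.49078369140625, 359.6440124511719), 75.5516128540039)
scene yellow 188 [ 466.32 -320.78   17.24] ((493.44195556640625, -338.77642822265625), (28.25563621520996, 272.59783935546875), 57.45489501953125) blue 241 [ 583.81 -420.43   50.11] ((492.7153015136719, -408.9320068359375), (55.949241638183594, 295.96124267578125), 86.77001190185547)
 jig 1421 ((526.330810546875, -352.06591796875), (313.3731994628906, 330.5627136230469), 73.16149139404297)
```

Held well: weight about 3.3 N, and the bar centre is at the grasp. I'll carry it over the jig at this height, then turn the tool so the camera faces the stop.

>>> {"op": "step_arm", "data": {
  "series": "1 -0.13 -0.5 0 0 0 0; 1 -0.27 -1 0 0 0 0; 1 -0.27 -1 0 0 0 0"
}}

```text
time: 9.4
tool_pos: [436.8, 73.1, 175.2]
tcp_rot: [-3.14, -0.003, 2.998]
contact_force: [0.0, 0.9, -1.8]
grip_width: 31.3
finger_force: 30.0
```

>>> {"op": "step_arm", "data": {
  "series": "1 -0.13 -0.5 0 0 0 0; 1 -0.27 -1 0 0 0 0; 1 -0.27 -1 0 0 0 0"
}}

```text
time: 9.7
tool_pos: [447.3, -8.9, 175.4]
tcp_rot: [-3.14, -0.002, 2.997]
contact_force: [0.1, -0.0, -2.9]
grip_width: 30.9
finger_force: 30.0
```

>>> {"op": "step_arm", "data": {
  "series": "1 -0.13 -0.5 0 0 0 0; 1 -0.27 -1 0 0 0 0; 1 -0.27 -1 0 0 0 0"
}}

```text
time: 10.0
tool_pos: [457.8, -90.7, 175.6]
tcp_rot: [-3.141, -0.001, 2.998]
contact_force: [0.5, 0.5, -2.1]
grip_width: 31.4
finger_force: 30.0
```

>>> {"op": "step_arm", "data": {
  "series": "1 -0.13 -0.5 0 0 0 0; 1 -0.27 -1 0 0 0 0; 1 -0.27 -1 0 0 0 0"
}}

```text
time: 10.3
tool_pos: [468.2, -172.6, 175.6]
tcp_rot: [-3.141, -0.001, 2.998]
contact_force: [-0.8, 1.0, -2.7]
grip_width: 31.4
finger_force: 30.0
```

>>> {"op": "step_arm", "data": {
  "series": "1 -0.13 -0.5 0 0 0 0; 1 -0.27 -1 0 0 0 0; 1 -0.27 -1 0 0 0 0; 1 -0.27 -1 0 0 0 0"
}}

```text
time: 10.7
tool_pos: [477.6, -250.9, 175.4]
tcp_rot: [3.139, -0.002, 3.0]
contact_force: [-0.4, 0.7, -3.3]
grip_width: 31.3
finger_force: 30.0
```

>>> {"op": "step_arm", "data": {
  "series": "1 -0.1 -0.4 0 0 0 0.02; 1 -0.1 -0.4 0 0 0 0.04; 1 -0.1 -0.4 0 0 0 0.06; 1 -0.1 -0.4 0 0 0 0.08; 1 -0.1 -0.4 0 0 0 0.1; 1 -0.1 -0.4 0 0 0 0.12; 1 -0.1 -0.4 0 0 0 0.14; 1 -0.1 -0.4 0 0 0 0.16; 1 -0.1 -0.4 0 0 0 0.18; 1 -0.1 -0.4 0 0 0 0.2; 1 -0.1 -0.4 0 0 0 0.22; 1 -0.1 -0.4 0 0 0 0.24; 1 -0.1 -0.4 0 0 0 0.26; 1 -0.1 -0.4 0 0 0 0.28; 1 -0.1 -0.4 0 0 0 0.295; 1 -0.1 -0.4 0 0 0 0.295"
}}

```text
time: 12.3
tool_pos: [481.5, -282.6, 176.4]
tcp_rot: [-3.14, -0.001, 1.149]
contact_force: [0.4, -0.3, -2.4]
grip_width: 31.5
finger_force: 30.0
```

>>> {"op": "step_arm", "data": {
  "series": "1 0 0 0 0 0 0.02; 1 0 0 0 0 0 0.04; 1 0 0 0 0 0 0.06; 1 0 0 0 0 0 0.08; 1 0 0 0 0 0 0.1; 1 0 0 0 0 0 0.12; 1 0 0 0 0 0 0.14; 1 0 0 0 0 0 0.16; 1 0 0 0 0 0 0.18; 1 0 0 0 0 0 0.2; 1 0 0 0 0 0 0.22; 1 0 0 0 0 0 0.24; 1 0 0 0 0 0 0.26; 1 0 0 0 0 0 0.28; 1 0 0 0 0 0 0.295; 1 0 0 0 0 0 0.295; 1 0 0 0 0 0 0.295"
}}

```text
time: 14.0
tool_pos: [481.4, -284.0, 176.6]
tcp_rot: [-3.141, 0.001, -0.701]
contact_force: [-0.4, -0.9, -1.9]
grip_width: 31.7
finger_force: 30.0
```

Run:
```python
from h import *
np.set_printoptions(precision=2,suppress=True)
o=readout.get_obs();print(o['tool_pos'],o['tcp_rot'],o['joint_positions'])
c=cap('wrist');P=cloud(c);np.savez('w5',P=P,f=c['frame'],C=c['C'],k=[c['f'],c['cx'],c['cy']]);save(c,'w5.png')
for t in ['jig','stop']:
    for r in models.pinpoint(c,t)[:2]: print(t,round(r['p'],2),r['position'],atz(c,r['position'],0))
```

```text
[ 481.43 -283.97  176.61] [-3.14  0.   -0.7 ] [-0.67  0.43  1.47  0.    1.24  1.6 ]
jig 0.58 [325.5, 125.3] [ 517.44 -323.94    0.  ]
```

View pics/w5.png

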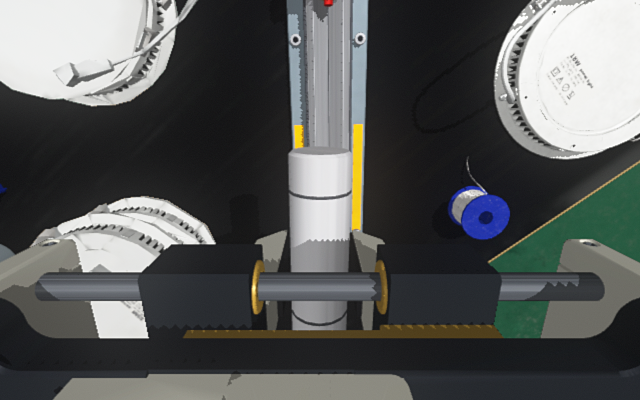

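The wrist view shows the jig ahead of the bar, with yellow stripe ends at row 124, the red pin at (328,3) and the held bar at columns 290–352. I'll fit the jig's axis from depth and the stripe ends.

Run:
```python
from h import *
np.set_printoptions(precision=2,suppress=True)
A=np.load('w5.npz');P=A['P'];f=A['f'];o=readout.get_obs();T=(P-o['tool_pos'])@toolR(o)
hsv=cv2.cvtColor(f,cv2.COLOR_RGB2HSV)
fwd=(T[:,:,0]>60)&(abs(T[:,:,1])<60)
L=[];
for name,zl,zh in (('base',5,60),('block',24,60)):
    m=fwd&(P[:,:,2]>zl)&(P[:,:,2]<zh)
    xs=[];mid=[]
    for r in range(5,145,4):
        y=T[r,m[r]][:,1]
        if len(y)>10: xs.append(np.median(T[r,m[r]][:,0]));mid.append([y.min(),y.max()])
    xs=np.array(xs);mid=np.array(mid);w=mid[:,1]-mid[:,0]
    print(name,'width',np.median(w),'mid fit (y at tool x=0, slope)',np.polyfit(xs,mid.mean(1),1)[::-1],mid.mean(1)[::6],w[::6])
y=(hsv[:,:,0]>18)&(hsv[:,:,0]<32)&(hsv[:,:,1]>150)&(T[:,:,0]>20)&(abs(T[:,:,1])<60)
for s in(-1,1):
    q=T[y&(T[:,:,1]*s>0)];print('yellow',s,len(q),'y',np.percentile(q[:,1],[2,98]),'x end',np.percentile(q[:,0],[98,100]),'z',np.median(P[y&(T[:,:,1]*s>0)][:,2]))
r=(hsv[:,:,1]>150)&((hsv[:,:,0]<8)|(hsv[:,:,0]>172))&(f[:,:,0]>120);v,u=np.nonzero(r[:30,280:370]);print('red',len(u),np.c_[u+280,v].mean(0) if len(u) else '', T[:30,280:370][r[:30,280:370]].mean(0),P[:30,280:370][r[:30,280:370]].mean(0))
print(f[0:12:3,300:345:4].tolist()[0])
```

```text
base width 78.73994591080195 mid fit (y at tool x=0, slope) [10.56 -0.02] [7.63 7.74 7.89 8.83 9.01] [79.53 78.76 78.36 79.05 78.62]
block width 42.85146852251995 mid fit (y at tool x=0, slope) [10.2  -0.02] [6.75 6.8  8.64 8.38 9.66] [43.14 41.78 41.93 45.81 42.67]
yellow -1 1526 y [-32.78  -0.68] x end [52.94 77.65] z 288.81114655976774
yellow 1 2579 y [ 2.06 45.19] x end [49.33 55.38] z 288.1507125417487
red 42 [327.95   1.86] [160.1    6.98 125.04] [ 599.02 -393.41   51.66]
[[91, 99, 106], [50, 49, 52], [108, 109, 111], [106, 106, 109], [80, 79, 81], [82, 79, 78], [128, 31, 24], [233, 49, 47], [156, 41, 37], [116, 115, 116], [145, 147, 148], [161, 163, 167]]
```

The jig axis lies +10.5 mm in tool y with an angle of about -0.018 rad. Its origin is about 53 mm ahead. I'll correct, back off 17 mm so the bar lies within the yellow half, then descend.

>>> {"op": "step_arm", "data": {
  "series": "1 -0.1 0.06 0 0 0 -0.003; 1 -0.21 0.133 0 0 0 -0.003; 1 -0.21 0.133 0.3 0 0 -0.003; 1 -0.21 0.133 0.7 0 0 -0.003; 1 -0.21 0.133 0.7 0 0 -0.003; 1 -0.21 0.133 0.7 0 0 -0.003"
}}

```text
time: 14.75
tool_pos: [461.2, -282.2, 121.2]
tcp_rot: [-3.142, 0.001, -0.687]
contact_force: [0.6, -0.3, -2.1]
grip_width: 31.3
finger_force: 30.0
```

>>> {"op": "step_arm", "data": {
  "series": "1 0 0 0.3 0 0 0; 1 0 0 0.7 0 0 0; 1 0 0 0.7 0 0 0; 1 0 0 0.7 0 0 0; 1 0 0 0.7 0 0 0"
}}

```text
time: 15.25
tool_pos: [463.0, -283.3, 67.1]
tcp_rot: [-3.142, -0.004, -0.687]
contact_force: [0.3, 0.1, -2.9]
grip_width: 31.1
finger_force: 30.0
```

Run:
```python
from h import *
np.set_printoptions(precision=3,suppress=True)
o=readout.get_obs();print(o['tool_pos'],o['tcp_rot'])
c=cap('wrist');P=cloud(c);f=c['frame'];save(c,'w6.png');T=(P-o['tool_pos'])@toolR(o)
for name,zl,zh in (('base',6,60),('block',26,60)):
    m=(T[:,:,0]>70)&(abs(T[:,:,1])<60)&(P[:,:,2]>zl)&(P[:,:,2]<zh)
    xs=[];mid=[]
    for r in range(2,200,3):
        y=T[r,m[r]][:,1]
        if len(y)>10 and np.ptp(y)>38: xs.append(np.median(T[r,m[r]][:,0]));mid.append([y.min(),y.max()])
    xs=np.array(xs);mid=np.array(mid)
    if len(xs): print(name,len(xs),xs.min(),xs.max(),'width',np.median(mid[:,1]-mid[:,0]),'mid y0,slope',np.polyfit(xs,mid.mean(1),1)[::-1],mid.mean(1)[::8])
b=T[(T[:,:,0]>25)&(T[:,:,0]<60)&(abs(T[:,:,1])<18)&(T[:,:,2]>-46)&(T[:,:,2]<-22)]
print('bar',len(b),np.percentile(b,[1,50,99],axis=0),'slope',np.polyfit(b[:,0],b[:,1],1))
hsv=cv2.cvtColor(f,cv2.COLOR_RGB2HSV)
r=(hsv[:,:,1]>150)&((hsv[:,:,0]<8)|(hsv[:,:,0]>172))&(f[:,:,0]>120);r[60:]=0;r[:,:280]=0;r[:,370:]=0
v,u=np.nonzero(r);print('red',len(u),T[r].mean(0) if len(u) else '')
y=(hsv[:,:,0]>18)&(hsv[:,:,0]<32)&(hsv[:,:,1]>150)&(abs(T[:,:,1])<60)&(P[:,:,2]>5)&(P[:,:,2]<22);q=T[y]
for s in(-1,1): k=q[q[:,1]*s>0];print('yel',len(k),np.percentile(k,[1,99],axis=0) if len(k) else '')
```

```text
[ 462.952 -283.252   67.106] [-3.142 -0.004 -0.687]
base 38 70.92110032614663 138.53022926111507 width 78.97777980436844 mid y0,slope [-0.348 -0.001] [-0.461 -0.38  -0.448 -0.475 -0.02 ]
block 38 71.10452923659075 136.74183344665138 width 40.29466411935152 mid y0,slope [-0.176 -0.003] [-0.245 -0.666 -0.825 -0.417 -0.455]
bar 4204 [[ 25.39  -14.392 -41.117]
 [ 42.012   0.755 -37.977]
 [ 55.601  15.906 -24.699]] slope [-0.001  0.756]
red 0 
yel 1459 [[-21.374 -37.273  54.274]
 [ 68.422 -27.698  57.254]]
yel 1429 [[-20.549  26.765  54.291]
 [ 68.445  36.14   57.308]]
```

View pics/w6.png

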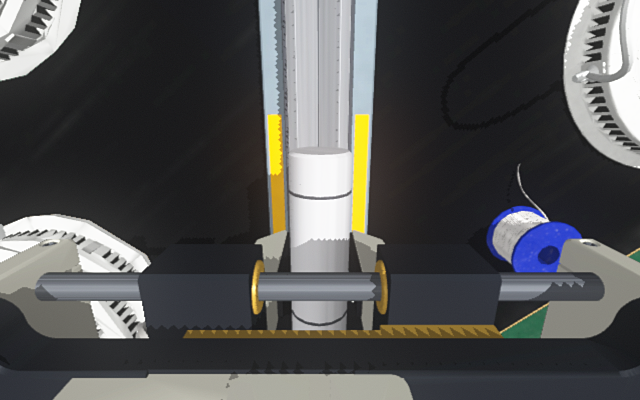

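The bar sits about 1 mm to the +y side of the groove axis. The stripe end at tool x = 68.5 puts the bar at jig x = -121…-11, inside the yellow half. I'll lower it, watching the force.

>>> {"op": "step_arm", "data": {
  "series": "1 0 -0.012 0.2 0 0 0; 1 0 -0.012 0.4 0 0 0; 1 0 -0.012 0.52 0 0 0; 1 0 -0.012 0.57 0 0 0; 1 0 -0.012 0.59 0 0 0; 1 0 -0.012 0.59 0 0 0; 1 0 -0.012 0.59 0 0 0"
}}

```text
time: 16.0
tool_pos: [462.7, -281.8, 18.2]
tcp_rot: [-3.142, -0.001, -0.687]
contact_force: [-0.6, -0.1, -2.6]
grip_width: 31.1
finger_force: 30.0
```

>>> {"op": "step_arm", "data": {
  "series": "1 0 0 0.006 0 0 0; 1 0 0 0.01 0 0 0; 1 0 0 0.01 0 0 0"
}}

```text
time: 16.3
tool_pos: [462.6, -281.7, 17.3]
tcp_rot: [3.142, -0.001, -0.687]
contact_force: [-0.2, -0.6, 0.9]
grip_width: 31.3
finger_force: 30.0
```

The groove now carries the bar. I'll let go so it's properly laid, then check and regrip.

>>> {"op": "step_arm", "data": {
  "series": "-0.1 0 0 0 0 0 0; -0.1 0 0 0 0 0 0; -0.1 0 0 0 0 0 0; -0.1 0 0 0 0 0 0; -0.1 0 0 0 0 0 0; -0.1 0 0 0 0 0 0"
}}

```text
time: 16.9
tool_pos: [462.3, -281.4, 16.8]
tcp_rot: [-3.141, 0.0, -0.687]
contact_force: [-0.2, 0.3, -0.3]
grip_width: 50.6
finger_force: 0.0
```

>>> {"op": "step_arm", "data": {
  "series": "1 0 0 0 0 0 0; 1 0 0 0 0 0 0; 1 0 0 0 0 0 0; 1 0 0 0 0 0 0; 1 0 0 0 0 0 0; 1 0 0 0 0 0 0"
}}

```text
time: 17.5
tool_pos: [462.3, -281.5, 16.8]
tcp_rot: [3.142, 0.0, -0.687]
contact_force: [-0.3, -0.5, -0.1]
grip_width: 31.0
finger_force: 30.0
```

Run:
```python
from h import *
np.set_printoptions(precision=3,suppress=True)
o=readout.get_obs();print(o['tool_pos'],o['tcp_rot'],o['contact_force'],o['moment'],o['grip_width'])
c=cap('wrist');P=cloud(c);save(c,'w7.png');T=(P-o['tool_pos'])@toolR(o)
b=T[(T[:,:,0]>25)&(T[:,:,0]<60)&(abs(T[:,:,1])<18)&(T[:,:,2]>-46)&(T[:,:,2]<-22)]
print('bar',len(b),np.percentile(b,[0.5,50,99.5],axis=0),'slope',np.polyfit(b[:,0],b[:,1],1))
for x in(30,40,50):
    k=b[abs(b[:,0]-x)<3]; print(x,'top z world',o['tool_pos'][2]-np.percentile(k[:,2],2))
hsv=cv2.cvtColor(c['frame'],cv2.COLOR_RGB2HSV)
y=(hsv[:,:,0]>18)&(hsv[:,:,0]<32)&(hsv[:,:,1]>150)&(abs(T[:,:,1])<60)&(P[:,:,2]>5)&(P[:,:,2]<22);print('yellow end',np.percentile(T[y][:,0],99))
```

```text
[ 462.261 -281.514   16.796] [ 3.142  0.    -0.687] [-0.254 -0.533 -0.117] [-0.08   0.296 -0.054] 31.00844239174854
bar 4258 [[ 25.198 -14.915 -41.551]
 [ 42.215   0.299 -38.363]
 [ 55.946  15.842 -23.7  ]] slope [0.001 0.409]
30 top z world 57.864303500193245
40 top z world 57.95104561533165
50 top z world 57.870770588986375
yellow end 70.50151922006877
```

The bar is seated and level, with near-zero force. Sliding the first 40 mm and watching forces.

>>> {"op": "step_arm", "data": {
  "series": "1 0.05 0 0 0 0 0; 1 0.15 0 0 0 0 0; 1 0.25 0 0 0 0 0; 1 0.35 0 0 0 0 0; 1 0.45 0 0 0 0 0; 1 0.5 0 0 0 0 0; 1 0.5 0 0 0 0 0"
}}

```text
time: 18.25
tool_pos: [494.2, -307.6, 16.8]
tcp_rot: [-3.141, -0.002, -0.687]
contact_force: [-0.3, -0.9, 0.7]
grip_width: 31.3
finger_force: 30.0
```

>>> {"op": "step_arm", "data": {
  "series": "1 0.05 0 0 0 0 0; 1 0.15 0 0 0 0 0; 1 0.25 0 0 0 0 0; 1 0.35 0 0 0 0 0; 1 0.4 0 0 0 0 0; 1 0.45 0 0 0 0 0; 1 0.5 0 0 0 0 0; 1 0.5 0 0 0 0 0"
}}

```text
time: 19.05
tool_pos: [524.9, -332.6, 16.8]
tcp_rot: [-3.141, -0.001, -0.687]
contact_force: [-1.4, -0.3, 1.0]
grip_width: 31.4
finger_force: 30.0
```

Run:
```python
from h import *
np.set_printoptions(precision=3,suppress=True)
o=readout.get_obs();print(o['tool_pos'],o['tcp_rot'],o['contact_force'],toolR(o).T@o['contact_force'],o['moment'],o['grip_width'])
c=cap('wrist');P=cloud(c);T=(P-o['tool_pos'])@toolR(o);f=c['frame']
hsv=cv2.cvtColor(f,cv2.COLOR_RGB2HSV)
r=(hsv[:,:,1]>150)&((hsv[:,:,0]<8)|(hsv[:,:,0]>172))&(f[:,:,0]>100);r[200:]=0;r[:,:280]=0;r[:,370:]=0
v,u=np.nonzero(r);print('red',len(u),(v.min(),v.max(),u.mean(),np.percentile(T[r],[2,50,98],axis=0)) if len(u) else '')
br=(hsv[:,:,0]>14)&(hsv[:,:,0]<28)&(hsv[:,:,1]>90)&(abs(T[:,:,1])<14)&(T[:,:,0]>50);print('brass',br.sum(),np.percentile(T[br],[2,50,98],axis=0))
b=T[(T[:,:,0]>25)&(T[:,:,0]<60)&(abs(T[:,:,1])<18)&(T[:,:,2]>-46)&(T[:,:,2]<-22)];print('bar end',np.percentile(b[:,0],99.5))
cv2.imwrite('pics/w8.png',cv2.resize(f[:240,220:420],None,fx=2.5,fy=2.5)[:,:,::-1])
```

```text
[ 524.858 -332.635   16.833] [-3.141 -0.001 -0.687] [-1.395 -0.289  0.967] [-0.894  1.108 -0.968] [0.067 0.414 0.001] 31.440580332445794
red 260 (np.int64(45), np.int64(60), np.float64(318.8192307692308), array([[ 96.271,  -3.312, -29.552],
       [ 99.235,   0.298, -27.791],
       [102.18 ,   3.868, -25.203]]))
brass 885 [[  77.955   -8.976 -177.93 ]
 [ 106.231    0.411  -31.525]
 [ 112.798    9.098  -21.79 ]]
bar end 55.947666663738495
```

View pics/w8.png

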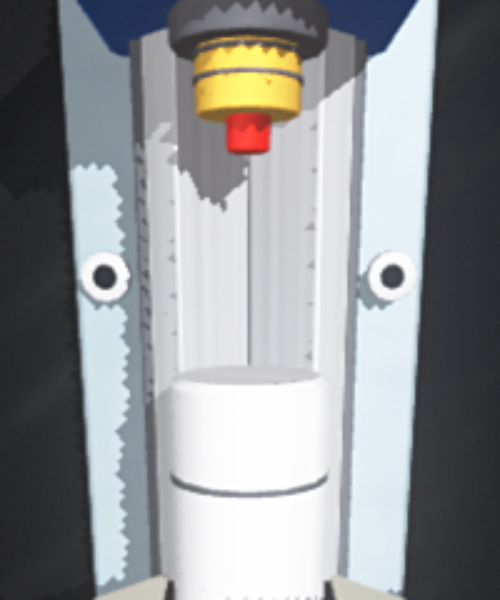

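The crop shows the red pin (250,135) and the brass face (about row 110) ahead of the bar's end. The gap is about 46 mm to the brass. I'll slide 42 mm, then creep.

>>> {"op": "step_arm", "data": {
  "series": "1 0.05 0 0 0 0 0; 1 0.15 0 0 0 0 0; 1 0.25 0 0 0 0 0; 1 0.35 0 0 0 0 0; 1 0.42 0 0 0 0 0; 1 0.47 0 0 0 0 0; 1 0.5 0 0 0 0 0; 1 0.52 0 0 0 0 0; 1 0.52 0 0 0 0 0; 1 0.52 0 0 0 0 0"
}}

```text
time: 20.1
tool_pos: [556.5, -358.6, 16.8]
tcp_rot: [-3.141, -0.0, -0.687]
contact_force: [-2.0, 1.7, 2.1]
grip_width: 31.4
finger_force: 30.0
```

```bash
cat > g.py <<'E'
from h import *
np.set_printoptions(precision=3,suppress=True)
o=readout.get_obs();print(o['tool_pos'],'Ftool',toolR(o).T@o['contact_force'],o['grip_width'])
c=cap('wrist');P=cloud(c);T=(P-o['tool_pos'])@toolR(o);f=c['frame']
hsv=cv2.cvtColor(f,cv2.COLOR_RGB2HSV)
k=(abs(T[:,:,1])<12)&(T[:,:,0]>50)&(T[:,:,2]>-60)
r=k&(hsv[:,:,1]>150)&((hsv[:,:,0]<8)|(hsv[:,:,0]>172))&(f[:,:,0]>100)
print('red',r.sum(),np.percentile(T[r][:,0],[2,50,98]) if r.sum() else '')
br=k&(hsv[:,:,0]>14)&(hsv[:,:,0]<28)&(hsv[:,:,1]>90);print('brass',br.sum(),np.percentile(T[br][:,0],[2,50,98]) if br.sum() else '')
b=T[(T[:,:,0]>25)&(T[:,:,0]<60)&(abs(T[:,:,1])<18)&(T[:,:,2]>-46)&(T[:,:,2]<-22)&(hsv[:,:,1]<60)];print('bar end',np.percentile(b[:,0],99.5))
E
python3 g.py
```

```text
[ 556.531 -358.557   16.795] Ftool [-2.58  -0.048 -2.058] 31.38696630939064
red 139 [55.893 58.273 60.328]
brass 751 [61.659 65.899 71.621]
bar end 55.909994343682605
```

About 5 mm remain to the brass. Creeping.

>>> {"op": "step_arm", "data": {
  "series": "1 0.01 0 0 0 0 0; 1 0.02 0 0 0 0 0; 1 0.03 0 0 0 0 0; 1 0.035 0 0 0 0 0; 1 0.035 0 0 0 0 0; 1 0.035 0 0 0 0 0"
}}

```text
time: 20.75
tool_pos: [558.6, -360.2, 16.8]
tcp_rot: [-3.141, 0.0, -0.687]
contact_force: [-3.4, 3.7, 4.9]
grip_width: 31.4
finger_force: 30.0
```

>>> {"op": "step_arm", "data": {
  "series": "1 0.004 0 0 0 0 0; 1 0.008 0 0 0 0 0; 1 0.008 0 0 0 0 0; 1 0.008 0 0 0 0 0"
}}

```text
time: 21.15
tool_pos: [559.1, -360.6, 16.8]
tcp_rot: [-3.141, 0.0, -0.687]
contact_force: [-2.8, 4.4, 4.0]
grip_width: 30.8
finger_force: 30.0
```

```bash
python3 g.py
```

```text
[ 559.053 -360.579   16.777] Ftool [-4.981 -1.603 -3.952] 30.822739594372734
red 30 [56.003 56.55  56.949]
brass 712 [58.46  62.642 68.02 ]
bar end 55.87807401998861
```

>>> {"op": "step_arm", "data": {
  "series": "1 0 0 -0.006 0 0 0; 1 0 0 -0.006 0 0 0; 1 0.004 0 -0.006 0 0 0; 1 0.008 0 -0.006 0 0 0; 1 0.008 0 -0.006 0 0 0; 1 0.008 0 -0.006 0 0 0"
}}

```text
time: 21.8
tool_pos: [559.6, -361.3, 17.1]
tcp_rot: [3.142, -0.0, -0.687]
contact_force: [1.2, 1.1, -2.2]
grip_width: 31.2
finger_force: 30.0
```

>>> {"op": "step_arm", "data": {
  "series": "1 0.003 0 0 0 0 0; 1 0.006 0 0 0 0 0; 1 0.006 0 0 0 0 0; 1 0.006 0 0 0 0 0"
}}

```text
time: 22.2
tool_pos: [559.8, -361.6, 17.2]
tcp_rot: [3.141, -0.0, -0.687]
contact_force: [-1.1, -0.4, -2.5]
grip_width: 31.2
finger_force: 30.0
```

```bash
python3 g.py
```

```text
[ 559.837 -361.561   17.239] Ftool [-0.604  1.064  2.467] 31.15066677179386
red 0 
brass 685 [57.071 61.166 65.795]
bar end 55.93071567833867
```

>>> {"op": "step_arm", "data": {
  "series": "1 0.002 0 0.003 0 0 0; 1 0.004 0 0.003 0 0 0; 1 0.004 0 0.003 0 0 0; 1 0.004 0 0.003 0 0 0"
}}

```text
time: 22.65
tool_pos: [560.2, -361.7, 17.1]
tcp_rot: [-3.142, -0.0, -0.687]
contact_force: [-0.8, 0.7, -2.2]
grip_width: 31.1
finger_force: 30.0
```

>>> {"op": "step_arm", "data": {
  "series": "1 0.002 0 0 0 0 0; 1 0.004 0 0 0 0 0; 1 0.004 0 0 0 0 0; 1 0.004 0 0 0 0 0"
}}

```text
time: 23.05
tool_pos: [560.4, -361.8, 17.0]
tcp_rot: [-3.141, -0.0, -0.687]
contact_force: [0.1, 0.2, -1.5]
grip_width: 31.2
finger_force: 30.0
```

>>> {"op": "step_arm", "data": {
  "series": "1 0.002 0 0 0 0 0; 1 0.004 0 0 0 0 0; 1 0.004 0 0 0 0 0; 1 0.004 0 0 0 0 0"
}}

```text
time: 23.45
tool_pos: [560.7, -362.1, 17.0]
tcp_rot: [-3.142, -0.0, -0.687]
contact_force: [-0.9, 0.2, -2.5]
grip_width: 31.3
finger_force: 30.0
```

```bash
python3 g.py
```

```text
[ 560.65  -362.07    17.028] Ftool [-0.786  0.426  2.529] 31.31448991314442
red 0 
brass 682 [56.139 60.324 64.932]
bar end 55.91357356940706
```

>>> {"op": "step_arm", "data": {
  "series": "1 0.002 0 0.002 0 0 0; 1 0.003 0 0.002 0 0 0; 1 0.003 0 0.002 0 0 0; 1 0.003 0 0.002 0 0 0"
}}

```text
time: 23.9
tool_pos: [560.8, -362.1, 17.0]
tcp_rot: [-3.141, 0.0, -0.687]
contact_force: [-1.7, 0.5, -0.1]
grip_width: 31.3
finger_force: 30.0
```

>>> {"op": "step_arm", "data": {
  "series": "1 0.002 0 0 0 0 0; 1 0.003 0 0 0 0 0; 1 0.003 0 0 0 0 0; 1 0.003 0 0 0 0 0"
}}

```text
time: 24.3
tool_pos: [560.8, -362.1, 16.9]
tcp_rot: [-3.141, 0.001, -0.687]
contact_force: [-3.2, 3.5, 0.9]
grip_width: 31.1
finger_force: 30.0
```

The tool stopped moving and the axial force is rising (4.7 N), so the bar bears on the brass. Small increments up to about 10 N.

>>> {"op": "step_arm", "data": {
  "series": "1 0.002 0 0 0 0 0; 1 0.003 0 0 0 0 0; 1 0.003 0 0 0 0 0; 1 0.003 0 0 0 0 0"
}}

```text
time: 24.7
tool_pos: [560.8, -362.1, 16.9]
tcp_rot: [-3.141, 0.001, -0.687]
contact_force: [-4.4, 2.7, 2.0]
grip_width: 31.0
finger_force: 30.0
```

```bash
python3 g.py
```

```text
[ 560.784 -362.057   16.886] Ftool [-5.146  0.708 -1.952] 30.983350476910925
red 0 
brass 688 [55.936 60.172 64.908]
bar end 55.83330940192539
```

>>> {"op": "step_arm", "data": {
  "series": "1 0.002 0 0 0 0 0; 1 0.004 0 0 0 0 0; 1 0.004 0 0 0 0 0; 1 0.004 0 0 0 0 0"
}}

```text
time: 25.15
tool_pos: [560.8, -362.1, 16.9]
tcp_rot: [-3.141, 0.002, -0.687]
contact_force: [-5.1, 4.4, 3.9]
grip_width: 31.3
finger_force: 30.0
```

>>> {"op": "step_arm", "data": {
  "series": "1 0.002 0 0 0 0 0; 1 0.005 0 0 0 0 0; 1 0.005 0 0 0 0 0; 1 0.005 0 0 0 0 0"
}}

```text
time: 25.55
tool_pos: [560.8, -362.0, 16.9]
tcp_rot: [-3.142, 0.003, -0.687]
contact_force: [-5.6, 4.3, 4.4]
grip_width: 31.4
finger_force: 30.0
```

>>> {"op": "step_arm", "data": {
  "series": "1 0.003 0 0 0 0 0; 1 0.006 0 0 0 0 0; 1 0.008 0 0 0 0 0; 1 0.008 0 0 0 0 0; 1 0.008 0 0 0 0 0"
}}

```text
time: 26.05
tool_pos: [560.7, -362.1, 16.8]
tcp_rot: [-3.142, 0.004, -0.687]
contact_force: [-8.3, 6.5, 4.8]
grip_width: 31.0
finger_force: 30.0
```

10.5 N including friction. A touch more, then hold for about a second.

>>> {"op": "step_arm", "data": {
  "series": "1 0.003 0 0 0 0 0; 1 0.005 0 0 0 0 0; 1 0.005 0 0 0 0 0; 1 0.005 0 0 0 0 0; 1 0.005 0 0 0 0 0; 1 0.005 0 0 0 0 0; 1 0.005 0 0 0 0 0; 1 0.005 0 0 0 0 0; 1 0.005 0 0 0 0 0; 1 0.005 0 0 0 0 0"
}}

```text
time: 27.05
tool_pos: [560.7, -362.0, 16.8]
tcp_rot: [-3.142, 0.005, -0.687]
contact_force: [-9.2, 7.2, 5.9]
grip_width: 31.0
finger_force: 30.0
```

```bash
python3 g.py
```

```text
[ 560.748 -361.997   16.836] Ftool [-11.711   0.282  -5.802] 30.97373194537481
red 0 
brass 678 [55.854 59.94  64.587]
bar end 55.774455493417406
```

11.7 N axial, so about 10 N on the brass net of friction. Pin flush, no red showing. I'll ease off partly and let go.

>>> {"op": "step_arm", "data": {
  "series": "1 -0.005 0 0 0 0 0; 1 -0.01 0 -0.003 0 0 0; 1 -0.013 0 -0.005 0 0 0; 1 -0.013 0 -0.005 0 0 0; 1 -0.013 0 -0.005 0 0 0"
}}

```text
time: 27.6
tool_pos: [560.8, -362.0, 16.9]
tcp_rot: [-3.141, 0.003, -0.687]
contact_force: [-5.0, 4.1, 2.2]
grip_width: 31.3
finger_force: 30.0
```

>>> {"op": "step_arm", "data": {
  "series": "-0.3 -0.013 0 0 0 0 0; -0.3 -0.013 0 0 0 0 0; -0.3 -0.013 0 0 0 0 0; -0.3 -0.013 0 0 0 0 0; -0.3 -0.013 0 0 0 0 0; -0.3 -0.013 0 0 0 0 0; -0.3 -0.013 0 0 0 0 0"
}}

```text
time: 28.3
tool_pos: [561.0, -362.3, 17.3]
tcp_rot: [-3.142, -0.0, -0.687]
contact_force: [0.2, 1.0, 1.0]
grip_width: 59.6
finger_force: 0.0
```

```bash
python3 g.py
```

```text
[ 560.98  -362.337   17.271] Ftool [-0.44  -0.894 -0.952] 59.55871180841657
red 0 
brass 676 [55.721 59.827 64.451]
bar end 55.51256533242422
```

Released with no gap to the brass. Going straight up.

>>> {"op": "step_arm", "data": {
  "series": "-0.3 0 0 -0.2 0 0 0; -0.3 0 0 -0.5 0 0 0; -0.3 0 0 -0.9 0 0 0; -0.3 0 0 -0.9 0 0 0; -0.3 0 0 -0.9 0 0 0"
}}

```text
time: 28.85
tool_pos: [561.2, -362.5, 90.1]
tcp_rot: [-3.141, -0.002, -0.687]
contact_force: [-0.5, -0.4, 0.1]
grip_width: 59.8
finger_force: 0.0
```

>>> {"op": "step_arm", "data": {
  "series": "-0.3 -0.3 0 -0.5 0 0 0; -0.3 -0.6 0 -0.9 0 0 0; -0.3 -0.6 0 -0.9 0 0 0; -0.3 -0.6 0 -0.9 0 0 0; -0.3 -0.6 0 -0.9 0 0 0"
}}

```text
time: 29.35
tool_pos: [523.4, -331.6, 159.4]
tcp_rot: [-3.142, 0.003, -0.687]
contact_force: [0.1, -0.7, 0.3]
grip_width: 59.8
finger_force: 0.0
```

Run:
```python
from h import *
c=cap('wrist');f=c['frame'];o=readout.get_obs();print(o['tool_pos'],o['contact_force'])
cv2.imwrite('pics/end.png',cv2.resize(f[:230,200:440],None,fx=2.5,fy=2.5,interpolation=cv2.INTER_CUBIC)[:,:,::-1])
```

```text
[ 523.38132701 -331.59742953  159.2554475 ] [0.6200747  0.34744614 0.38708414]
```

View pics/end.png

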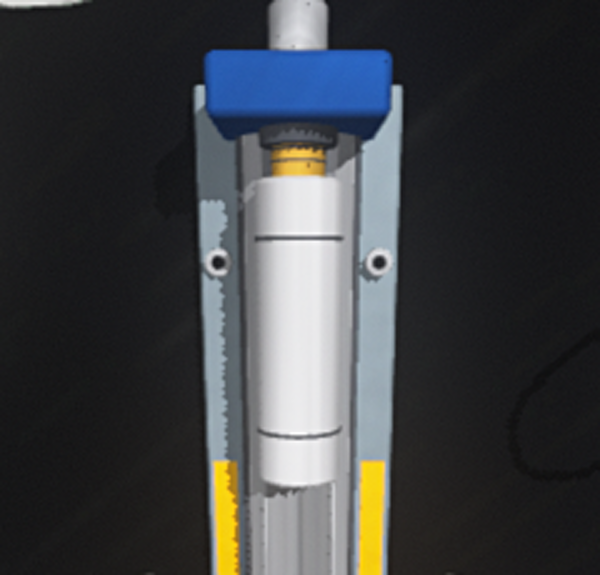

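The bar lies in the groove (columns 258–345), its end against the brass at row 178. No red is visible and the robot is clear. Handing in.

```bash
python3 -c "
from plant import order
print(order.close_job())"
```

```text
the job is handed in; nothing more can be done
None
```

The job is handed in: the bar was laid on the yellow half of the groove, slid until the pin was in flush, pressed against the brass with about 10 N (11.7 N at the wrist, friction included) and released; the arm touched none of the other things.

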